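Check the roller limit switch for its click

ROBOT

A 6-joint arm with a two-finger parallel gripper is mounted at the origin on a cart in front of the work surface, level with it; the furniture and walls round the work are solid. World frame = base frame: x ahead of the robot, y to its left, z up, the work surface at z = 0. Lengths are in m, angles in rad, forces in N, time in s.
With the tool pointing down it reaches from about 0.375 to 0.9 m from the base axis. Payload 3.1 kg.
Tool frame: the origin (TCP) lies between the finger pads; the fingertips stand 17 mm ahead of it and the grasp point (between the pads) lies 2 mm behind it; z points along the fingers, y is the line along which they close (so a half turn about z gives the same grasp; the last joint's range is limited). The gripper opens to 85 mm and grips with 20 to 120 N. Pads are 22 mm wide; open, the fingers measure 114 mm over their backs; the gripper's body (76 mm by 85 mm) begins 54 mm behind the grasp point. The pads swing forward as they close: fully open they stand 13 mm farther back than shut.
Start: joints at [-1.393, 0.527, 1.433, -0, 1.181, -0.178], TCP at [0.218, -0.586, 0.248] pointing down, gripper open.
Joint ranges: [-3.08, 3.08], [-0.75, 2.2], [0.22, 2.44], [-1.43, 4.57], [0, 2.65], [-2.85, 2.85]. Speed limits (rad/s): [2.79, 2.79, 3.14, 3.14, 3.14, 3.14].

INTERFACE

Orientations are given as a unit quaternion [x, y, z, w].
In Python, from station import sense, vision, order gives the robot as it stands.
- The arm moves only by the shell command python3 -m crank 'ROWS' [OPENING] [FORCE]. ROWS is JSON, a list of rows, each an object with "dp": the shift along the world's x, y, z in units of 30 mm (1.0 is 30 mm), a list of three; "angular": the turn, a rotation vector about the world's x, y, z in degrees, a list of three. In form: [{"dp": [dx, dy, dz], "angular": [ax, ay, az]}, ...]. A call has 1 to 20 rows; each row shifts and turns the commanded pose from where the row before left it; what a row does not reach is not made up. A row lasts 1/10 s, in which the tool goes at most 50 mm and 8.59 degrees, less where a joint would pass 70% of its speed; a pose out of reach is approached as far as the arm can. A call is refused whole if a number of a shift passes 1 or a number of a turn 8.59, either way. A call with a gripper value outside its range is refused whole. OPENING is the closure, from 0 (fully open) to 1 (shut), set as the call begins (- or left out, the last holds). The fingers move at their own pace and stop on an object; FORCE is the grip in N (left out, the last holds). Time passes only in rows, so rows that do not move let the fingers close. It gives the time, the measured TCP pose, the force, the opening and the grip force at its end, in the units of the state.
- sense(): the state, without advancing time (a new reading comes with each control period).
- vision.snapshot(name): name is "scene" or "top" or "wrist"; returns a dict with "image" (480x640x3 uint8, blue, green, red), "range_z" (480x640 float32, m along the optical axis (not along the pixel's ray), 0 where there is no reading), "mtx" (3x3 intrinsics, pixels), "pose" (4x4, takes a point from camera to world coordinates); the wrist camera has in their place "mount" (4x4, takes a point from camera to tool coordinates, whose origin is the TCP and whose axes are the flange's). Camera axes: x right, y down, z forward; pixel columns grow to the right and rows downward; lengths in m; the calibration is good to about 2 mm. A picture is of the moment at which its call begins: read the wrist's pose just before it.
- order.sign_off(): hands the job in; it is judged then, once.
The state is a dict: "t": time; "q": joint angles; "qd": joint speeds; "tau": joint torques, N m; "tcp_pos": TCP position; "tool_rot": TCP orientation; "force": force on the tool from outside, world axes, zero at the start; "ft_torque": the same for the moment, N m; "finger_gap": opening from 0.0 (shut) to 1.0 (fully open); "gripper_force": force on a finger pad.
Only numpy, scipy, OpenCV 4.12 (cv2) and the standard library are available. Lean on these libraries where they do the work, as an engineer would, in place of code of your own. Each camera call takes 0.05 s, during which the arm holds its last target. There are 200 camera calls.

TASK

Two limit switches stand on the bench for checking. On the one that has a roller at the end of its lever, press the roller down from above just until the switch has clicked (the roller is then about 25 mm lower than at rest), hold it there for about a second, then lift off so that the lever springs back up. Do not overtravel the lever towards its end stop, and do not press the lever of the other, plain switch.

Things in the scene. Friction and masses are not known exactly. Their poses are not given: they have to be found in the camera images.
- roller: steel roller, 24 mm diameter, 16 mm wide, at the lever's free end. Origin: its centre, 122 mm above the bench at rest. It spins on its level axle, its y axis, which points to the side of the grey housing (top at 100 mm). y turned 90 degrees anticlockwise seen from above points outward, from the lever's pivot to the roller. Pressed 27 mm down it also moves 8 mm outward. Base fixed, 150 x 90 mm.
- roller_lever (a joint): roller switch's lever angle (rad): 0 at rest (26 degrees above level), grows as pressed. Arm 85 mm, pivot 85 mm above the bench. Clicks at 0.20 (roller 16 mm down); 0.33 = 27 mm down, a good aim; beyond 0.50 (41 mm down) is overtravel; end stop 0.70. Spring return: 2 N at the roller at rest, 4 N at the click, 5 N at 0.33, 6.5 N at 0.50, with no step at the click.
- plain_tip (a point): tip of the other switch's lever, not to be pressed: same housing, base plate and lever, but it ends in a small flat tongue without a roller. The point is the middle of the tongue, 122 mm above the bench at rest.
- plain_lever (a joint): angle (rad) of the plain switch's lever: 0 = at rest, grows as it is pressed down; leave it at 0.

How it is judged:
On the way:
1. the roller is pressed down by the fingers past the click (lever beyond 0.20 rad, roller 16 mm down) but not beyond 0.50 rad (41 mm down), and held there for half a second (value of joint roller_lever between 0.2 and 0.5 rad and contact force between the fingers and roller above 0.5 N), for 0.5 s.
At the end, for the whole second after the job is handed in: The roller switch has been pressed at its roller past the click and held for half a second; its lever is released and back at rest (within 0.06 rad, about 5 mm at the roller), and the plain switch's lever is at rest too (within 0.06 rad) (value of joint each of roller_lever, plain_lever below 0.06 rad); the robot touches nothing.
It fails at once if the roller lever is pushed into overtravel (beyond 0.50 rad, roller more than 41 mm below rest) (value of joint roller_lever above 0.5 rad).
It fails at once if the plain switch's lever is pressed (beyond 0.12 rad, about 9 mm at the tip) (value of joint plain_lever above 0.12 rad).
It also fails if it takes over 29 s, if anything falls off the work surface, if the arm or the gripper's body presses on something with over 40 N, if the wrist force passes 120 N, or if a joint passes its speed limit or range.

## Working session

There is one attempt and no reset: what is moved stays moved. The work goes in short steps, Python scripts to look and compute and a shell command to move; the robot and the scene stay as the last step left them, time stands still between calls to the robot, and variables do not carry over. Pictures are saved under pics/ and viewed, at most 10 in all, crops included, and the job is handed in when it is done.

```bash
mkdir -p pics; python3 - <<'E'
from station import sense, vision
import cv2,numpy as np
s=sense();print(s['t'],s['tcp_pos'],s['tool_rot'],s['force'])
for n in ['scene','top']:
    d=vision.snapshot(n);cv2.imwrite(f'pics/{n}1.png',d['image']);np.savez(f'pics/{n}1.npz',**d);print(d['pose'].round(3).tolist())
E
```

```text
0.0 [ 0.21760542 -0.58513883  0.24732639] [ 9.84216651e-01  1.76964254e-01 -3.25206897e-06 -1.11189134e-03] [ 0.20066874  0.27809399 -0.06801971]
[[0.69, 0.394, -0.607, 1.073], [0.724, -0.382, 0.575, -0.482], [-0.005, -0.836, -0.549, 0.608], [0.0, 0.0, 0.0, 1.0]]
[[0.015, -0.982, 0.19, 0.411], [-1.0, -0.018, -0.015, 0.025], [0.018, -0.19, -0.982, 0.966], [0.0, 0.0, 0.0, 1.0]]
```

View pics/scene1.png

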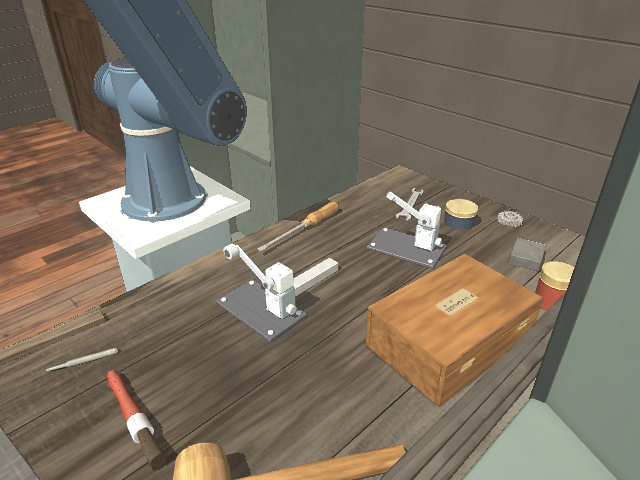

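View pics/top1.png

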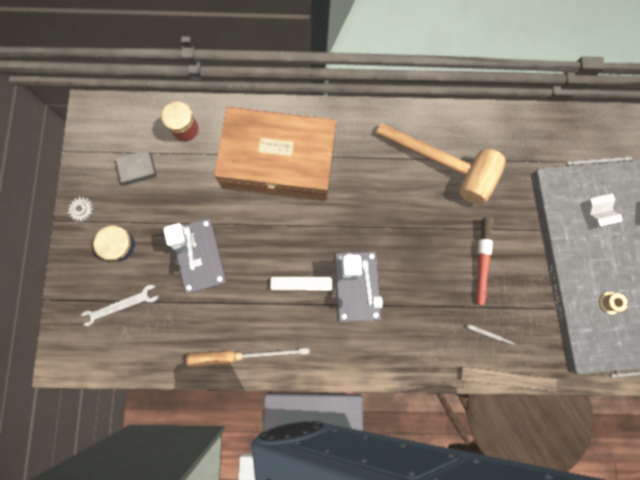

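The top view shows the roller switch at about (358, 287), with its roller near (377, 302). In the scene view that roller is at (232, 252). The plain switch is at (197, 255) in the top view, well away. Next I'll enlarge both views and measure.

```bash
python3 - <<'E'
import cv2,numpy as np
T=np.load('pics/top1.npz');S=np.load('pics/scene1.npz')
a=cv2.resize(T['image'][240:330,330:390],None,fx=6,fy=6,interpolation=cv2.INTER_CUBIC)
b=cv2.resize(S['image'][235:325,215:275],None,fx=6,fy=6,interpolation=cv2.INTER_CUBIC)
cv2.imwrite('pics/crop.png',np.hstack([a,b]))
for d,(u0,u1,v0,v1) in ((T,(366,388,290,314)),(S,(220,248,240,264))):
    v,u=np.mgrid[v0:v1,u0:u1];z=d['range_z'][v,u]
    K=d['mtx'];c=np.stack([(u-K[0,2])/K[0,0]*z,(v-K[1,2])/K[1,1]*z,z],-1)
    w=c@d['pose'][:3,:3].T+d['pose'][:3,3]
    m=(w[...,2]>.105)&(z>0);print(m.sum(),w[m].min(0),w[m].max(0),w[m].mean(0))
    print((w[::2,::2,2]*1000).astype(int))
E
```

```text
187 [ 0.44701118 -0.11695937  0.1100952 ] [ 0.48163797 -0.08998665  0.1358344 ] [ 0.46121062 -0.10180469  0.12701843]
[[  6 118 116   8   8   7  10   2   1  -1  -1]
 [  7 120 119   7   6   7   9   1   1   0  -1]
 [  7 119 119   8   7   7   5   1  -2   0   0]
 [  6 121 123   7 125 124 125 130   0   1   0]
 [  7 120 126 116 130 132 132 132   1  -2   0]
 [  7 119 129 121 131 132 132 135   0   2  -3]
 [  7 123 128 124 133 130 133 133 125   0  -1]
 [  6 121 125 119 130 131 133 131 966   0   0]
 [  9   8   9   9 127 130 130 131  -2  -5  -3]
 [  6   8   9   7 123 124 124 120   3   0  -1]
 [  3   4   5   8   8   7   8   2  -3  -1  -3]
 [  5  11   6   6   7   4   7   0  -1   0   0]]
267 [ 0.44841321 -0.11754865  0.10548056] [ 0.48935036 -0.0879967   0.13483223] [ 0.46825645 -0.10416213  0.12264978]
[[-107 -110 -112 -118 -119 -124 -738 -729 -733    0   -1   -2   -1   -1]
 [-110 -117 -119 -122 -124 -129 -742   -1    0   -1    0    0   -1    2]
 [-121 -121 -123 -127 -127  131  133   -2   -1    0   -1    0    0    0]
 [-127 -129 -132  134  132  134  132  132  126  126   -1   -1    1    0]
 [   0   -1  128  132  131  131  131  128  129  126  124   -1   -1   -2]
 [   1   -2  123  127  129  130  129  128  127  121  123  122    0    0]
 [   0    0  121  124  124  127  126  125  122  120  121  121  120    0]
 [ 608   -1    0  120  121  124  122  119  119  116  116  118  118   -2]
 [  -2   -2    0  112  116  118  120  117   -1   -1  111  114  115  116]
 [   0    0   -1    0  111  116  111    0    0    0    1  109  112  113]
 [   0    0    0   -1    0   -1    2    1    0   -2    0    0  107  111]
 [   0    0   -1   -1    0    1    0    1    0    0   -1   -1    0  106]]
```

View pics/crop.png

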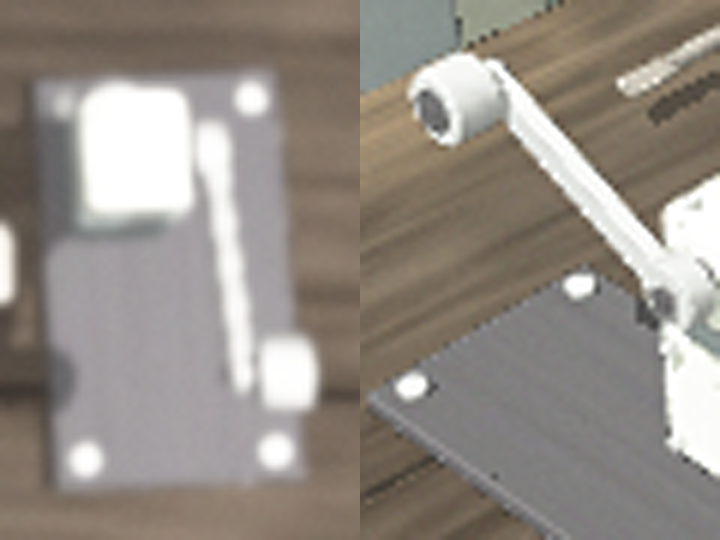

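The right-hand crop shows a roller (415–500, 55–145) at the lever end. In the left-hand crop the roller spans (258–317, 338–410), so its full-image centre is about (378, 302), and outward is roughly −x. The roller centre is near x = 0.46, y = −0.108. I'll move above it with the gripper shut and refine the position in the same turn.

```bash
python3 - <<'E'
import cv2,numpy as np
T=np.load('pics/top1.npz');K=T['mtx'];P=T['pose']
def at(u,v,z):
    r=P[:3,:3]@np.linalg.inv(K)@[u,v,1];return (P[:3,3]+r*(z-P[2,3])/r[2]).round(4)
print('roller',at(377.9,302.3,.128),'edges',at(373,302,.128),at(382.8,302,.128))
print('pivot',at(330+212/6,240+140/6,.09),'lever end',at(330+242/6,240+380/6,.125))
print('plate edge',at(330+40/6,240+80/6,.006)-at(330+58/6,240+488/6,.006))
E
python3 -m crank '[{"dp":[0.4,0.79,0],"angular":[0,0,-1]},{"dp":[0.4,0.79,0],"angular":[0,0,-1]},{"dp":[0.4,0.79,0],"angular":[0,0,-1]},{"dp":[0.4,0.79,0],"angular":[0,0,-1]},{"dp":[0.4,0.79,0],"angular":[0,0,-1]},{"dp":[0.4,0.79,0],"angular":[0,0,-1]},{"dp":[0.4,0.79,0],"angular":[0,0,-1]},{"dp":[0.4,0.79,0],"angular":[0,0,-1]},{"dp":[0.4,0.79,0],"angular":[0,0,-1]},{"dp":[0.4,0.79,0],"angular":[0,0,-1]},{"dp":[0.4,0.79,0],"angular":[0,0,-1]},{"dp":[0.4,0.79,0],"angular":[0,0,-1]},{"dp":[0.4,0.79,0],"angular":[0,0,-1]},{"dp":[0.4,0.79,0],"angular":[0,0,-1]},{"dp":[0.4,0.79,0],"angular":[0,0,-1]},{"dp":[0.4,0.79,0],"angular":[0,0,-1]},{"dp":[0.4,0.79,0],"angular":[0,0,-1]},{"dp":[0.4,0.79,0],"angular":[0,0,-1]},{"dp":[0.4,0.79,0],"angular":[0,0,0]},{"dp":[0.4,0.79,0],"angular":[0,0,0]}]' 1 20
```

```text
roller [ 0.4576 -0.1087  0.128 ] edges [ 0.458  -0.0994  0.128 ] [ 0.4583 -0.118   0.128 ]
pivot [ 0.5372 -0.0903  0.09  ] lever end [ 0.4556 -0.0947  0.125 ]
plate edge [0.148  0.0073 0.    ]
t: 2.1
tcp_pos: [0.4579, -0.1107, 0.2481]
tool_rot: [1.0, 0.021, -0.0, -0.0]
force: [0.4, -0.4, 0.6]
finger_gap: 0.001
gripper_force: 0.0
```

```bash
python3 -m crank '[{"dp":[-0.1,0,-0.3],"angular":[0,0,0]},{"dp":[0,0,-0.4],"angular":[0,0,0]},{"dp":[0,0,-0.5],"angular":[0,0,0]},{"dp":[0,0,-0.5],"angular":[0,0,0]},{"dp":[0,0,-0.4],"angular":[0,0,0]},{"dp":[0,0,-0.3],"angular":[0,0,0]},{"dp":[0,0,-0.2],"angular":[0,0,0]},{"dp":[0,0,-0.1],"angular":[0,0,0]},{"dp":[0,0,0],"angular":[0,0,0]},{"dp":[0,0,0],"angular":[0,0,0]}]'
python3 - <<'E'
from station import sense, vision
import cv2,numpy as np
s=sense();print(s['tcp_pos'],s['force'])
d=vision.snapshot('scene')
cv2.imwrite('pics/near.png',cv2.resize(d['image'][180:330,150:330],None,fx=4,fy=4,interpolation=cv2.INTER_CUBIC))
E
```

```text
t: 3.1
tcp_pos: [0.455, -0.112, 0.1676]
tool_rot: [1.0, 0.021, 0.0, 0.0]
force: [0.2, 0.3, 0.2]
finger_gap: -0.005
gripper_force: 0.0
[ 0.45498291 -0.11200126  0.16759396] [0.19212589 0.31453881 0.20013432]
```

View pics/near.png

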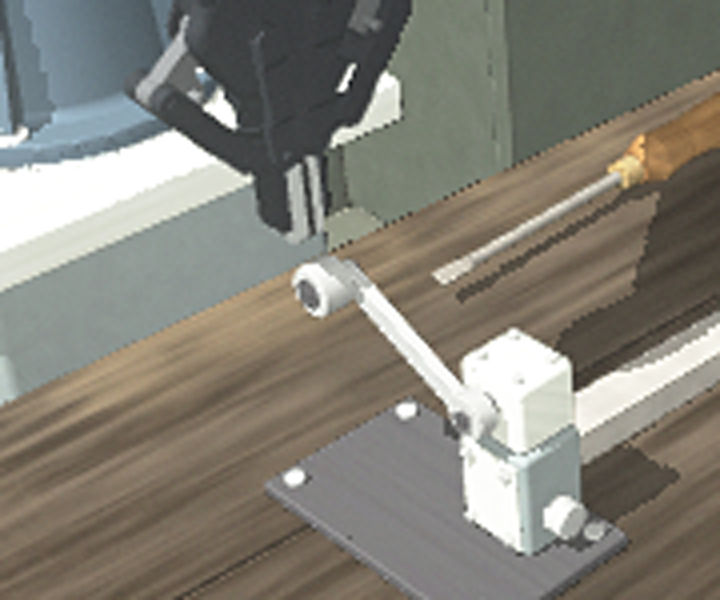

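The fingers sit just above the roller, with the tip at crop (300, 240) and the roller top at about (325, 262), and the gap matches what I expected. I'll shift y by +2 mm and press about 5 mm past the expected contact to confirm it.

```bash
python3 -m crank '[{"dp":[0,0.07,-0.15],"angular":[0,0,0]},{"dp":[0,0,-0.2],"angular":[0,0,0]},{"dp":[0,0,-0.2],"angular":[0,0,0]},{"dp":[0,0,-0.1],"angular":[0,0,0]},{"dp":[0,0,-0.1],"angular":[0,0,0]},{"dp":[0,0,0],"angular":[0,0,0]},{"dp":[0,0,0],"angular":[0,0,0]},{"dp":[0,0,0],"angular":[0,0,0]}]'
```

```text
t: 3.95
tcp_pos: [0.4548, -0.1097, 0.145]
tool_rot: [1.0, 0.021, 0.0, -0.0]
force: [-0.5, 0.3, 2.8]
finger_gap: -0.0
gripper_force: 1.2
```

Contact reads 2.8 N, which fits a roller about 6 mm down. I'll press 21 mm further and hold.

```bash
python3 -m crank '[{"dp":[0,0,-0.1],"angular":[0,0,0]},{"dp":[0,0,-0.15],"angular":[0,0,0]},{"dp":[0,0,-0.15],"angular":[0,0,0]},{"dp":[0,0,-0.1],"angular":[0,0,0]},{"dp":[0,0,-0.1],"angular":[0,0,0]},{"dp":[0,0,-0.05],"angular":[0,0,0]},{"dp":[0,0,0],"angular":[0,0,0]},{"dp":[0,0,0],"angular":[0,0,0]}]'
python3 - <<'E'
from station import sense, vision
import cv2,numpy as np
d=vision.snapshot('scene');s=sense();print(s['tcp_pos'],s['force'])
cv2.imwrite('pics/press.png',cv2.resize(d['image'][180:330,150:330],None,fx=4,fy=4,interpolation=cv2.INTER_CUBIC))
E
```

```text
t: 4.75
tcp_pos: [0.4548, -0.1097, 0.1253]
tool_rot: [1.0, 0.021, 0.0, -0.0]
force: [-0.4, 0.3, 4.5]
finger_gap: 0.0
gripper_force: 2.2
[ 0.45477448 -0.10970922  0.1253957 ] [0.082489   1.19228983 3.98141562]
```

View pics/press.png

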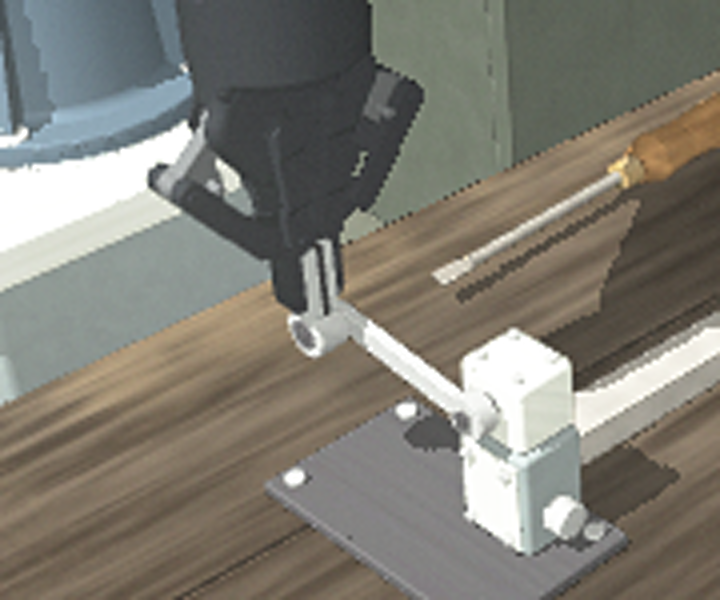

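The roller, now at crop (318, 333), is about 26 mm down under the fingertips, within the target band. I'll hold for a second and then lift off.

```bash
python3 -m crank '[{"dp":[0,0,0],"angular":[0,0,0]},{"dp":[0,0,0],"angular":[0,0,0]},{"dp":[0,0,0],"angular":[0,0,0]},{"dp":[0,0,0],"angular":[0,0,0]},{"dp":[0,0,0],"angular":[0,0,0]},{"dp":[0,0,0],"angular":[0,0,0]},{"dp":[0,0,0],"angular":[0,0,0]},{"dp":[0,0,0],"angular":[0,0,0]}]'
python3 -m crank '[{"dp":[0,0,0.15],"angular":[0,0,0]},{"dp":[0,0,0.25],"angular":[0,0,0]},{"dp":[0,0,0.3],"angular":[0,0,0]},{"dp":[0,0,0.4],"angular":[0,0,0]},{"dp":[0,0,0.5],"angular":[0,0,0]},{"dp":[0,0,0.5],"angular":[0,0,0]},{"dp":[0,0,0.5],"angular":[0,0,0]},{"dp":[0,0,0.4],"angular":[0,0,0]},{"dp":[0,0,0.2],"angular":[0,0,0]},{"dp":[0,0,0],"angular":[0,0,0]},{"dp":[0,0,0],"angular":[0,0,0]},{"dp":[0,0,0],"angular":[0,0,0]}]'
python3 - <<'E'
from station import sense, vision
import cv2
d=vision.snapshot('scene')
cv2.imwrite('pics/done.png',cv2.resize(d['image'][160:330,150:460],None,fx=2.5,fy=2.5,interpolation=cv2.INTER_CUBIC))
E
```

```text
t: 5.6
tcp_pos: [0.4548, -0.1097, 0.1253]
tool_rot: [1.0, 0.021, 0.0, 0.0]
force: [-1.1, 0.8, 4.4]
finger_gap: -0.003
gripper_force: 2.2
t: 6.8
tcp_pos: [0.4543, -0.1096, 0.2207]
tool_rot: [1.0, 0.021, -0.001, -0.0]
force: [-0.6, 0.3, 0.3]
finger_gap: 0.002
gripper_force: 0.0
```

View pics/done.png

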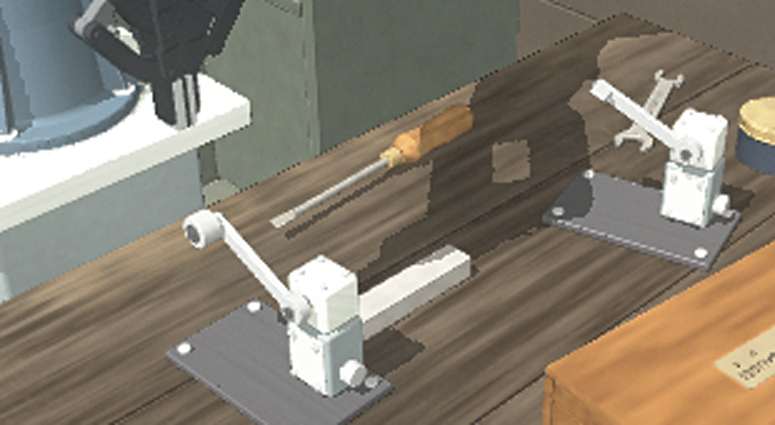

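The roller lever is back up, with its roller at crop (200, 228). The plain lever is untouched, with its tip at (600, 90), and the gripper is clear of everything. I'm handing the job in.

```bash
python3 -c "
from station import order
print(order.sign_off())"
```

```text
the job is handed in; nothing more can be done
None
```

The roller switch was pressed about 26 mm (4.4 N), held for about a second and released; its lever sprang back up, the plain switch was not touched, and the job was handed in at about 7 s (no verdict was shown).

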